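Put the control set and the reagents back in their trays

ROBOT

A 6-joint arm with a two-finger parallel gripper is mounted at the origin on a cart in front of the work surface, level with it; the furniture and walls round the work are solid. World frame = base frame: x ahead of the robot, y to its left, z up, the work surface at z = 0. Lengths are in m, angles in rad, forces in N, time in s.
With the tool pointing down it reaches from about 0.3 to 0.85 m from the base axis. Payload 5.4 kg.
Tool frame: the origin (TCP) lies on the centre line of the jaws, within the pads' length; the fingertips stand bot.tip_reach ahead of it and the grasp point (between the pads) lies 8 mm behind it (bot.tip_reach is the distance from the TCP to the fingertips, in m); z points along the fingers, y is the direction in which the jaws open and shut (so a half turn about z gives the same grasp; the last joint's range is limited). The gripper opens to 85 mm and grips with 20 to 120 N. Pads are 22 mm wide; open, the fingers measure 114 mm over their backs; the gripper's body (76 mm by 85 mm) begins 54 mm behind the grasp point. The pads swing forward as they close: fully open they stand 13 mm farther back than shut.
Start: joints at [-1.419, 0.158, 1.597, -0, 1.386, -0.21], TCP at [0.204, -0.538, 0.22] pointing down, gripper open.
Joint ranges: [-2.91, 2.91], [-0.94, 2.29], [0.18, 2.7], [-1.29, 4.43], [0.17, 2.64], [-3, 3]. Speed limits (rad/s): [2.57, 2.57, 3.14, 3.14, 3.14, 3.14].

INTERFACE

Orientations are given as a unit quaternion [x, y, z, w].
In Python, from cell import readout, viewer, bot gives the robot as it stands.
- The arm moves only by the tool play_rows, never from a script. Its arguments are lists of equal length, an entry for each row: "linear": the shift along the world's x, y, z in mm, a list of three; "angular": the turn, a rotation vector about the world's x, y, z in degrees, a list of three. A call has 1 to 12 rows; each row shifts and turns the commanded pose from where the row before left it; what a row does not reach is not made up. A row lasts 1/8 s, in which the tool goes at most 62.5 mm and 10.7 degrees, less where a joint would pass 70% of its speed; a pose out of reach is approached as far as the arm can. A call is refused whole if a number of a shift passes 62.5 or a number of a turn 10.7, either way. A call with a gripper value outside its range is refused whole. "hand" is the finger opening in mm, from 0 to 85.4, set as the call begins (left out, the last holds). The fingers move at their own pace and stop on an object; the grip force is fixed at half the most. Time passes only in rows, so rows that do not move let the fingers close. It gives the time, the measured TCP pose, the force and the opening at its end, in the units of the state.
- readout.sense(): the state, without advancing time (a new reading comes with each control period).
- viewer.camera(name): name is "side" or "top"; returns a dict with "img" (400x640x3 uint8, blue, green, red), "intrinsics" (3x3 intrinsics, pixels), "eye" and "attitude" of the camera in the world. Camera axes: x right, y up, looking along -z (the intrinsics and any distortion apply to the point x, -y, -z); pixel columns grow to the right and rows downward; lengths in m; the calibration is good to about 2 mm. A picture is of the moment at which its call begins. There is no depth.
- bot.close_job(): hands the job in, once; it reports no verdict.
Trained networks look in a picture, given as the dict that the camera call returned (one of the last four; its "shot" number tells which), for a name from the list of things; names that differ only in an ending like _2 or _b are one class to them, and where a whole thing is asked for, a point or a joint stands for the part that bears it (a point fixed in the world has none). Each returns a list of dicts, best first, with "confidence" (0 to 1); they miss things now and then, are a little off and sometimes report something else, mostly with a low value. They report only what shows in the picture. A call takes as long as a camera call. They do not tell look-alikes from the thing itself.
- viewer.regions_of(query, picture): "pixels" (400x640 bool, what is visible of it) and "xy" ([column, row] in pixels, amid what is visible of it).
The state is a dict: "time": time; "joint_pos": joint angles; "dq": joint speeds; "joint_torque": joint torques, N m; "tool_pos": TCP position; "orientation": TCP orientation; "wrist_force": force on the tool from outside, world axes, zero at the start; "ft_torque": the same for the moment, N m; "gripper_width": finger opening in m.
Only numpy, scipy, OpenCV 4.12 (cv2) and the standard library are available. Lean on these libraries where they do the work, as an engineer would, in place of code of your own. Each camera call takes 0.05 s, during which the arm holds its last target. There are 200 camera calls.

TASK

The control run is over, so sort what is left on the bench. Stand the two amber control bottles in the blue tray and the blue-capped white bottle and the small white dropper bottle in the grey tray, one to a bay, upright and without knocking any over. Slide the yellow lot card flat under the sprung clip of the blue tray, letting its edge lift the clip, until it is home against the stop.

Things in the scene. Friction and masses are not known exactly. Their poses are not given: they have to be found in the camera images.
- control_white_center (a point): Amber (brown) control bottle with a white screw cap, 44 mm in diameter, 90 mm tall with cap; straight body up to about 55 mm; 0.11 kg. Belongs in the blue tray. Stands upright. Point: its centre, half-way up, z up; round, so yaw means nothing.
- control_yellow_center (a point): Amber (brown) control bottle with a yellow screw cap, 44 mm in diameter, 90 mm tall with cap; straight body up to about 55 mm; 0.11 kg. Belongs in the blue tray. Stands upright. Point: its centre, half-way up, z up; round, so yaw means nothing.
- cleaner_center (a point): White reagent bottle with a blue screw cap, 48 mm in diameter, 105 mm tall with cap; straight body up to about 65 mm; 0.16 kg. Belongs in the grey tray. Stands upright. Point: its centre, half-way up, z up; round, so yaw means nothing.
- dropper_bottle_center (a point): Small white dropper bottle with a white cap, 26 mm in diameter, 68 mm tall with cap; straight body up to about 40 mm; 0.04 kg. Belongs in the grey tray. Stands upright. Point: its centre, half-way up, z up; round, so yaw means nothing.
- card_center (a point): Stiff yellow card with a white printed panel, 105 (its x) x 62 (y) x 4 mm, 0.03 kg; either end may go in first. Starts lying flat on a white box (54 mm wide, 80 mm long, 34 mm high, same direction): its long edges overhang the box by 4 mm, so fingers closing across the 62 mm can reach down past them. Point: the card's middle, z up.
- control_tray: Blue tray, fixed in place. Two open bays side by side along y, each 64 x 64 mm inside, centres at (0, 38) and (0, -38) mm; floor 4 mm above the worktop, rim 16 mm high, 3 mm thick, middle wall 12 mm thick; 70 mm (x) by 146 mm (y) over all. Origin: underside, mid-way between the bays; z up. On its -x side a tongue carries the card clip (see clip_mouth).
- clip_mouth (a point): Where the clip's edge rests on the tongue: (-70, 0, 26) mm in the blue tray's frame, same axes. Tongue: 40 mm wide, flat top at 26 mm, from 20 mm before this point (-x; bevelled down 5 mm over 9 mm more) to a stop 26 mm behind it (+x). Card home: card x along tray x, its edge at the stop, so its middle 26.5 mm before this point (-x), 2 mm above; it is wider than the tongue by 11 mm a side.
- card_clip (a joint): Hinge of the clip, rad: 0 shut on the tongue, up to 0.7, about 0.11 with the card in. Its flared steel lip, 36 mm wide, rises from the clip's edge to 12 mm above the tongue 22 mm before it (-x): a level card pushed along +x, 0 to 4 mm above the tongue, lifts it. Spring: about 1 N at the edge; pushing in takes 2 to 10 N. The clip stays below 50 mm over the worktop.
- reagent_tray: Grey tray, fixed in place. Two open bays side by side along y, each 64 x 64 mm inside, centres at (0, 38) and (0, -38) mm; floor 4 mm above the worktop, rim 16 mm high, 3 mm thick, middle wall 12 mm thick; 70 mm (x) by 146 mm (y) over all. Origin: underside, mid-way between the bays; z up. Small finger pull on its -x side.
There are look-alikes about, which are no part of the job. What is shaped like the part that bears control_white_center but purple or red is not meant.

How it is judged:
At the end, for the whole second after the job is handed in: Each bottle stands upright (0.15 rad) on a bay floor of its tray, one to a bay, within 20 mm of the bay centre; the card lies flat under the lifted clip (over 0.06 rad), at most 11 mm short of the stop, within 12 mm sideways and 0.2 rad of square; all at rest (x of control_white_center in the frame of control_tray between -0.02 and 0.02 m and (y of control_white_center in the frame of control_tray between 0.018 and 0.058 m or y of control_white_center in the frame of control_tray between -0.058 and -0.018 m) and z of control_white_center in the frame of control_tray between 0.043 and 0.055 m and angle between each of control_white_center, control_yellow_center, cleaner_center, dropper_bottle_center's own z axis and vertical below 0.15 rad and linear speed of each of control_white, control_yellow, cleaner, dropper_bottle, lot_card below 0.02 m/s and x of control_yellow_center in the frame of control_tray between -0.02 and 0.02 m and (y of control_yellow_center in the frame of control_tray between 0.018 and 0.058 m or y of control_yellow_center in the frame of control_tray between -0.058 and -0.018 m) and z of control_yellow_center in the frame of control_tray between 0.043 and 0.055 m and x of cleaner_center in the frame of reagent_tray between -0.02 and 0.02 m and (y of cleaner_center in the frame of reagent_tray between 0.018 and 0.058 m or y of cleaner_center in the frame of reagent_tray between -0.058 and -0.018 m) and z of cleaner_center in the frame of reagent_tray between 0.0505 and 0.0625 m and x of dropper_bottle_center in the frame of reagent_tray between -0.02 and 0.02 m and (y of dropper_bottle_center in the frame of reagent_tray between 0.018 and 0.058 m or y of dropper_bottle_center in the frame of reagent_tray between -0.058 and -0.018 m) and z of dropper_bottle_center in the frame of reagent_tray between 0.032 and 0.044 m and x of card_center in the frame of control_tray between -0.108 and -0.09 m and y of card_center in the frame of control_tray between -0.012 and 0.012 m and z of card_center in the frame of control_tray between 0.023 and 0.034 m and angle between the x axis of card_center and the x axis of control_tray, either way round below 0.2 rad and angle between card_center's own z axis and vertical below 0.2 rad and value of joint card_clip above 0.06 rad); the robot touches nothing.
It fails at once if a bottle is knocked over (tilted by more than 0.8 rad) (angle between any of control_white_center, control_yellow_center, cleaner_center, dropper_bottle_center's own z axis and vertical above 0.8 rad).
It also fails if it takes over 120 s, if anything falls off the work surface, if the arm or the gripper's body presses on something with over 40 N, if the wrist force passes 120 N, or if a joint passes its speed limit or range.

## Working session

There is one attempt and no reset: what is moved stays moved. The work goes in short steps, Python scripts to look and compute and a tool call to move; the robot and the scene stay as the last step left them, time stands still between calls to the robot, and variables do not carry over. Pictures are saved under pics/ and viewed, about 12 in all and at most 16, crops included, and the job is handed in when it is done.

Besides the shell and the picture viewer there is one more tool, called after "Emit:" as name(argument=value, ...) on one line, values as JSON. play_rows: Moves the arm, as the interface text tells. Its arguments: {"type":"object","properties":{"linear":{"type":"array"},"angular":{"type":"array"},"hand":{"type":"number"}},"required":["linear","angular"]}

```bash
mkdir -p pics; cat > h.py <<'E'
from cell import readout, viewer, bot
import numpy as np, cv2
from scipy.spatial.transform import Rotation as R
def rot(a):
    a=np.array(a,float)
    return a if a.shape==(3,3) else R.from_quat(a).as_matrix()
def ray(c,uv):
    K=np.array(c["intrinsics"]);p=np.linalg.solve(K,[uv[0],uv[1],1.]);return rot(c["attitude"])@[p[0],-p[1],-p[2]]
def at_z(c,uv,z):
    d=ray(c,uv);e=np.array(c["eye"]);return e+d*(z-e[2])/d[2]
def proj(c,P):
    q=rot(c["attitude"]).T@(np.array(P)-c["eye"]);q=np.array(c["intrinsics"])@[q[0],-q[1],-q[2]];return q[:2]/q[2]
E
python3 - <<'E'
from h import *
print(readout.sense(), bot.tip_reach)
for n in("side","top"):
    c=viewer.camera(n);cv2.imwrite(f"pics/{n}0.png",c["img"]);print(n,c["eye"],c["attitude"],c["intrinsics"],[k for k in c])
    for q in["control_white_center","control_yellow_center","cleaner_center","dropper_bottle_center","card_center","control_tray","reagent_tray","card_clip"]:
        print(q,[(np.round(r["xy"]).tolist(),round(r["confidence"],2),int(r["pixels"].sum())) for r in viewer.regions_of(q,c)[:5]])
E
```

```text
{'time': 0.0, 'joint_pos': array([-1.41910381e+00,  1.59066584e-01,  1.59824399e+00,  6.16267193e-06,
        1.38621189e+00, -2.10085419e-01]), 'dq': array([-7.36671892e-04, -3.61784057e-04, -2.78579028e-04, -8.56916649e-05,
        6.54579666e-04, -2.96369797e-04]), 'joint_torque': array([ 4.42274286e-04, -3.95995474e+01, -3.31427944e+01, -2.85222959e-04,
        8.28409422e-03, -8.18749175e-07]), 'tool_pos': array([ 0.20340671, -0.53714679,  0.21900119]), 'orientation': array([ 9.83683797e-01,  1.79903467e-01,  3.11949725e-05, -9.64406071e-04]), 'wrist_force': array([0.79276405, 0.0993058 , 0.09789873]), 'ft_torque': array([ 0.01765199, -0.01492978, -0.04602861]), 'gripper_width': 0.0853897384674082} 0.011
side [0.55138267 0.65445885 0.4294961 ] [0.02108346 0.54017074 0.83991332 0.04813189] [[416.38744381   0.         318.00744826]
 [  0.         416.38744381 198.74352843]
 [  0.           0.           1.        ]] ['img', 'intrinsics', 'eye', 'attitude', 'shot']
control_white_center [([382.0, 228.0], 0.97, 788), ([320.0, 178.0], 0.62, 560), ([370.0, 250.0], 0.52, 223)]
control_ye
[... 305 characters left out ...]
222  0.97943647] [-0.06496588  0.05530196  0.71347678 -0.69546532] [[485.88478159   0.         316.39785782]
 [  0.         485.88478159 199.71903721]
 [  0.           0.           1.        ]] ['img', 'intrinsics', 'eye', 'attitude', 'shot']
control_white_center [([395.0, 213.0], 0.98, 507), ([189.0, 236.0], 0.62, 552), ([245.0, 264.0], 0.62, 520)]
control_yellow_center [([449.0, 219.0], 0.77, 545)]
cleaner_center [([446.0, 173.0], 0.79, 739)]
dropper_bottle_center [([396.0, 176.0], 0.75, 185)]
card_center [([254.0, 211.0], 0.97, 1680)]
control_tray [([319.0, 147.0], 0.67, 3066)]
reagent_tray [([196.0, 157.0], 0.64, 2664)]
card_clip [([321.0, 177.0], 0.91, 479), ([445.0, 220.0], 0.24, 570)]
```

View pics/top0.png

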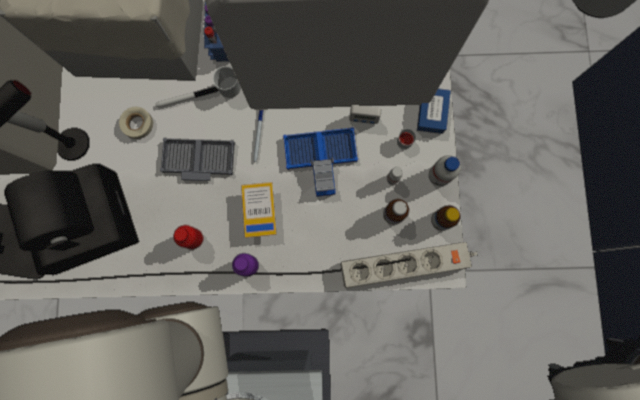

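View pics/side0.png

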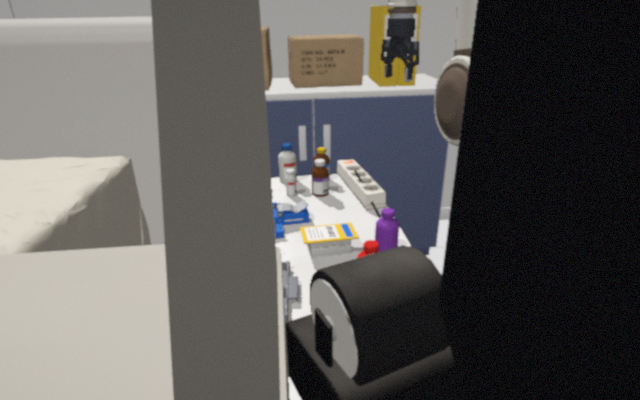

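The top view shows the blue tray (320,148) with its clip at (323,178) on the robot side, the grey tray (198,157) and the card (258,209).

Candidates, top view:
- **White-capped amber:** (396,210). The look-alikes are purple (245,264) and red (188,237), plus a small red/dark jar at (407,138).
- **Yellow-capped amber:** (448,217).
- **Blue-capped white:** (446,170).
- **Dropper:** (395,175).

```bash
python3 - <<'E'
from h import *
c=viewer.camera("top")
cv2.imwrite("pics/crop1.png",cv2.resize(c["img"][90:300,130:490],None,fx=2.2,fy=2.2,interpolation=cv2.INTER_CUBIC))
for n,uv,z in [("O",(316,200),0),("u+",(416,200),0),("v+",(316,300),0),("shelfL",(228,105),0),("shelfR",(437,106),0),("striptip",(342,275),.03),("stripend",(470,256),.03),("strip top L",(342,262),.04),("strip top R",(466,244),.04),("purple",(245,262),.09),("red",(186,235),.09),("micro",(135,240),0),("microtop",(110,165),0.1)]:
    print(n,np.round(at_z(c,uv,z),3))
for q,z in[("control_white_center",.045),("control_yellow_center",.045),("cleaner_center",.052),("dropper_bottle_center",.034),("card_center",.038),("control_tray",.016),("reagent_tray",.016),("card_clip",.03)]:
    r=viewer.regions_of(q,c)[0];m=r["pixels"].astype(np.uint8)
    cnt=max(cv2.findContours(m,0,2)[0],key=cv2.contourArea)
    P=np.array([at_z(c,p,z)[:2]*1000 for p in cnt[:,0]],np.float32)
    print(q,r["xy"],np.round(at_z(c,r["xy"],z),3),"rect",[np.round(v,1) for v in cv2.minAreaRect(P)])
for q in ["cleaner_center","control_yellow_center"]: pass
print("base px",proj(c,[0,0,0]),"tcp",proj(c,readout.sense()["tool_pos"]))
E
```

```text
O [ 0.486 -0.159  0.   ]
u+ [ 0.481 -0.362  0.   ]
v+ [ 0.286 -0.154  0.   ]
shelfL [0.696 0.023 0.   ]
shelfR [ 0.68  -0.418  0.   ]
striptip [ 0.333 -0.206  0.03 ]
stripend [ 0.363 -0.454  0.03 ]
strip top L [ 0.357 -0.206  0.04 ]
strip top R [ 0.386 -0.445  0.04 ]
purple [ 0.36  -0.028  0.09 ]
red [0.412 0.081 0.09 ]
micro [0.414 0.21  0.   ]
microtop [0.546 0.224 0.1  ]
control_white_center [242.3, 263.2] [ 0.36  -0.015  0.045] rect [array([358. , -20.5]), array([50.2, 45.5]), np.float64(88.6)]
control_yellow_center [444.3, 216.3] [ 0.44  -0.406  0.045] rect [array([ 437.5, -409.4]), array([44.2, 54.6]), np.float64(42.1)]
cleaner_center [445.9, 170.9] [ 0.528 -0.414  0.052] rect [array([ 529.9, -411.1]), array([47.8, 72.5]), np.float64(42.9)]
dropper_bottle_center [392.5, 178.1] [ 0.52  -0.312  0.034] rect [array([ 526.5, -316.2]), array([23.8, 36.1]), np.float64(43.5)]
card_center [256.7, 208.9] [ 0.465 -0.042  0.038] rect [array([464.9, -44.9]), array([108.9,  65. ]), np.float64(3.3)]
control_tray [320.9, 150.3] [ 0.586 -0.171  0.016] rect [array([ 560.2, -172.5]), array([139.5, 146.5]), np.float64(5.7)]
reagent_tray [195.3, 157.6] [0.578 0.087 0.016] rect [array([574.9,  83. ]), array([148.9,  87.9]), np.float64(85.7)]
card_clip [319.6, 175.1] [ 0.531 -0.167  0.03 ] rect [array([ 532.4, -175.3]), array([61.7, 36.9]), np.float64(4.8)]
base px [237.86755641 457.10832262] tcp [572.19458069 355.09217631]
```

View pics/crop1.png

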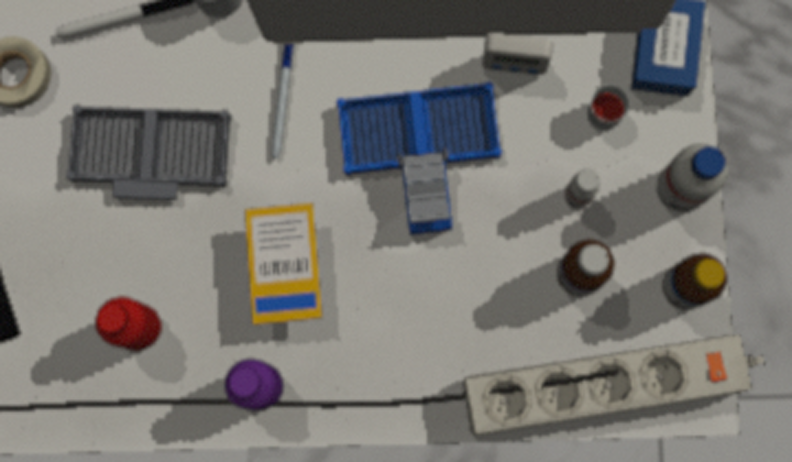

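```bash
python3 - <<'E'
from h import *
c=viewer.camera("top");s=viewer.camera("side")
o=lambda x,y:(130+x/2.2,90+y/2.2)
for n,uv,z in[("white",o(594,261),.09),("yellow",o(710,279),.09),("cleaner",o(709,160),.105),("dropper",o(587,180),.068),("dropper mask centre",(392.5,178.1),.034)]:
    P=at_z(c,uv,z);print(n,np.round(P,3),"side px",np.round(proj(s,P)), )
for n,cs in[("grey",[(75,107),(230,112),(226,186),(68,182)]),("blue",[(338,99),(494,86),(500,156),(344,172)])]:
    P=np.array([at_z(c,o(*p),.016) for p in cs]);u=(P[0]-P[1]+P[3]-P[2]);print(n,np.round(P.mean(0),4),"yaw of y-axis",np.degrees(np.arctan2(-u[0],u[1])),np.round(P,3).tolist())
P=np.array([at_z(c,o(*p),.038) for p in[(246,210),(313,205),(322,317),(255,323)]]);print("card",P.mean(0).round(4),np.round(P,3).tolist())
print("tongue end",at_z(c,o(413,233),.022),at_z(c,o(450,229),.022),"clip lip",at_z(c,o(412,221),.038),at_z(c,o(450,218),.038))
print("nadir",proj(c,[.318,-.171,0]))
for z in(0,.2,.3,.4,.5,.6,.7):
    A=at_z(c,(228,105),z);B=at_z(c,(437,106),z);print(z,np.round(A,3),np.round(B,3),"side:",np.round(proj(s,A)),np.round(proj(s,B)))
E
```

```text
white [ 0.45  -0.314  0.09 ] side px [320. 160.]
yellow [ 0.433 -0.41   0.09 ] side px [323. 148.]
cleaner [ 0.531 -0.413  0.105] side px [286. 144.]
dropper [ 0.525 -0.316  0.068] side px [290. 170.]
dropper mask centre [ 0.52  -0.312  0.034] side px [293. 183.]
grey [0.5802 0.081  0.016 ] yaw of y-axis -3.3170213941985875 [[0.621, 0.152, 0.016], [0.611, 0.006, 0.016], [0.541, 0.009, 0.016], [0.548, 0.156, 0.016]]
blue [ 0.5908 -0.1705  0.016 ] yaw of y-axis 3.8382931991214146 [[0.621, -0.095, 0.016], [0.629, -0.242, 0.016], [0.562, -0.245, 0.016], [0.551, -0.1, 0.016]]
card [ 0.4634 -0.0469  0.038 ] [[0.513, -0.013, 0.038], [0.516, -0.073, 0.038], [0.414, -0.08, 0.038], [0.411, -0.021, 0.038]]
tongue end [ 0.49058408 -0.16254651  0.022     ] [ 0.49337077 -0.19630501  0.022     ] clip lip [ 0.49865475 -0.16205824  0.038     ] [ 0.50046387 -0.19618533  0.038     ]
nadir [324.27045088 283.23896778]
0 [0.696 0.023 0.   ] [ 0.68  -0.418  0.   ] side: [204. 277.] [233. 183.]
0.2 [ 0.619 -0.016  0.2  ] [ 0.606 -0.368  0.2  ] side: [239. 161.] [254. 113.]
0.3 [ 0.58  -0.036  0.3  ] [ 0.569 -0.343  0.3  ] side: [258.  97.] [266.  72.]
0.4 [ 0.542 -0.056  0.4  ] [ 0.532 -0.317  0.4  ] side: [278.  30.] [280.  24.]
0.5 [ 0.503 -0.076  0.5  ] [ 0.495 -0.292  0.5  ] side: [299. -42.] [296. -30.]
0.6 [ 0.464 -0.096  0.6  ] [ 0.458 -0.267  0.6  ] side: [ 322. -118.] [315. -93.]
0.7 [ 0.426 -0.115  0.7  ] [ 0.421 -0.241  0.7  ] side: [ 346. -200.] [ 337. -166.]
```

```bash
python3 - <<'E'
from h import *
c=viewer.camera("top")["img"][0:130,180:500]
s=viewer.camera("side")["img"][0:200,0:320]
g=lambda i:(255*(i/255.)**.45).astype(np.uint8)
a=cv2.resize(g(c),(780,317),interpolation=2);b=cv2.resize(s,(400,250));b2=cv2.createCLAHE(4,(4,4)).apply(cv2.cvtColor(b,6))
cv2.imwrite("pics/enh.png",np.vstack([a,np.hstack([b[:,:390],cv2.cvtColor(b2,8)[:,:390]])]))
E
```

```text
(no output)
```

View pics/enh.png

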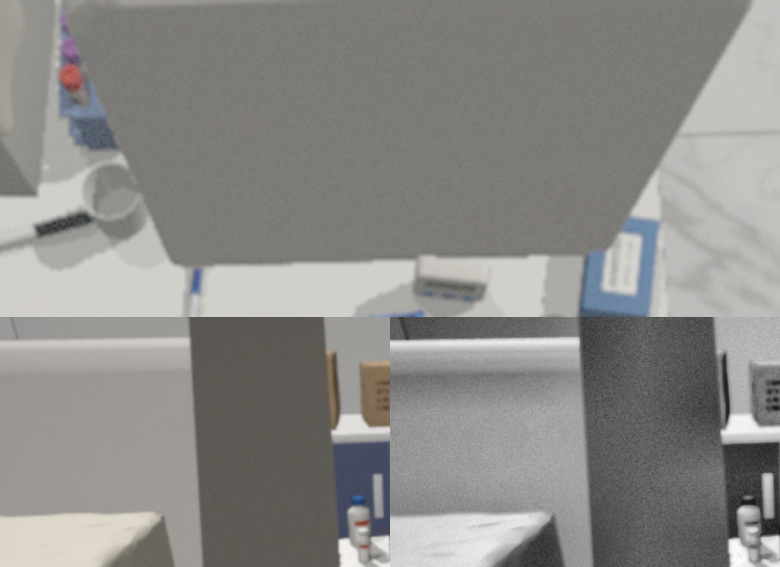

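White amber is at (396,210). Its purple and red look-alikes are at (245,264) and (188,237), and crop1 confirmed the choice. I'll take the cleaner first, then the dropper, the white and yellow ambers, and the card last. Something dark hangs over x>0.5, so I'll keep the tool low there.

Emit:
play_rows(linear=[[33,12.4,0],[33,12.4,0],[33,12.4,0],[33,12.4,0],[33,12.4,0],[33,12.4,0],[33,12.4,0],[33,12.4,-10],[32,12.4,-10],[32,12.4,-20],[0,0,0]], angular=[[0,0,-2],[0,0,-2],[0,0,-2],[0,0,-2],[0,0,-2],[0,0,-2],[0,0,-2],[0,0,-2],[0,0,0],[0,0,0],[0,0,0]], hand=85)

```text
time: 2.92
tool_pos: [0.5323, -0.4115, 0.1774]
orientation: [0.999, 0.043, -0.001, -0.002]
wrist_force: [-0.4, 0.7, 0.5]
gripper_width: 0.085
```

```bash
python3 - <<'E'
from h import *
c=viewer.camera("top");s=viewer.camera("side")
cv2.imwrite("pics/v1.png",np.vstack([cv2.resize(c["img"][0:300,200:640],None,fx=1,fy=1),s["img"][0:280,200:640]]))
E
```

```text
(no output)
```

View pics/v1.png

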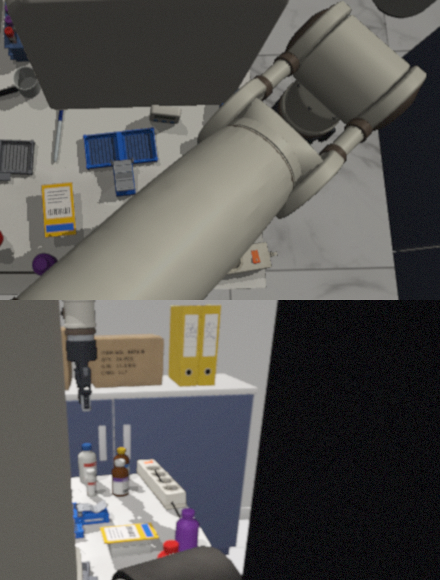

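```bash
python3 - <<'E'
from h import *
q0=np.array([-1.419,.159067,1.598244,0,1.38621]);t0=np.array([.203407,-.537147,.219001])
s=readout.sense();q1=s["joint_pos"];t1=s["tool_pos"];print(q1.round(3))
A=[];b=[]
for q,t in((q0,t0),(q1,t1)):
    a=q[1];f=q[1]+q[2]
    A+=[[np.sin(a),np.sin(f),1,0],[np.cos(a),np.cos(f),0,1]];b+=[np.hypot(t[0],t[1]),t[2]]
x=np.linalg.solve(A,b);print("L1,L2,r0,h-L3",x)
c=viewer.camera("top");i0=cv2.imread("pics/top0.png")
d=(np.abs(i0.astype(int)-c["img"]).sum(2)>60).astype(np.uint8)*255
cv2.imwrite("pics/d1.png",cv2.resize(np.hstack([i0[0:160,380:540],c["img"][0:160,380:540],]),None,fx=2.4,fy=2.4))
E
```

```text
[-8.410e-01  4.390e-01  1.334e+00 -1.000e-03  1.370e+00  6.470e-01]
L1,L2,r0,h-L3 [ 0.37798773  0.55301739 -0.02892793 -0.05166596]
```

View pics/d1.png

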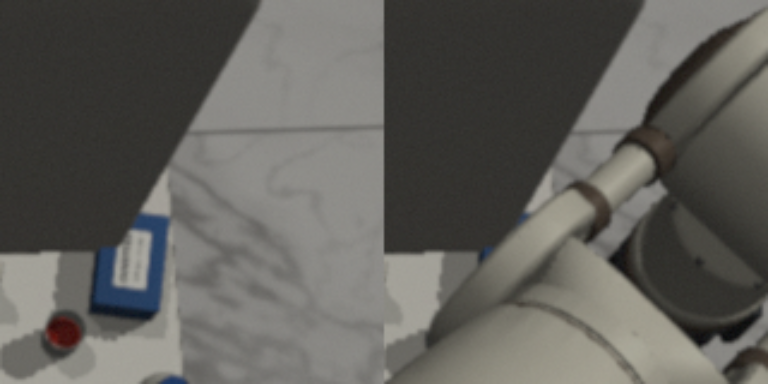

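The silhouettes and missing shadow suggest the dark block hangs high up near the camera. I'll carry on with the tool kept low.

Emit:
play_rows(linear=[[-1,-1,-20],[0,0,-30],[0,0,-30],[0,0,-27],[0,0,-20],[0,0,0]], angular=[[0,0,0],[0,0,0],[0,0,0],[0,0,0],[0,0,0],[0,0,0]])

```text
time: 3.82
tool_pos: [0.529, -0.4139, 0.0506]
orientation: [0.999, 0.041, -0.001, -0.002]
wrist_force: [-0.9, 0.1, 0.2]
gripper_width: 0.085
```

Emit:
play_rows(linear=[[0,0,0],[0,0,0],[0,0,0],[0,0,0],[0,0,0],[0,0,0]], angular=[[0,0,0],[0,0,0],[0,0,0],[0,0,0],[0,0,0],[0,0,0]], hand=35)

```text
time: 4.58
tool_pos: [0.5315, -0.4155, 0.0552]
orientation: [0.999, 0.041, 0.001, 0.001]
wrist_force: [-0.6, 2.0, 5.7]
gripper_width: 0.0441
```

Emit:
play_rows(linear=[[0,0,0],[0,0,0],[0,0,0],[0,0,0]], angular=[[0,0,0],[0,0,0],[0,0,0],[0,0,0]], hand=85)

```text
time: 5.08
tool_pos: [0.5304, -0.4147, 0.0528]
orientation: [0.999, 0.041, -0.0, -0.0]
wrist_force: [-0.8, 0.2, 0.1]
gripper_width: 0.0853
```

```bash
python3 - <<'E'
from h import *
s=viewer.camera("side")
cv2.imwrite("pics/s2.png",cv2.resize(s["img"][80:220,255:395],None,fx=5,fy=4.2,interpolation=2))
E
```

```text
(no output)
```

View pics/s2.png

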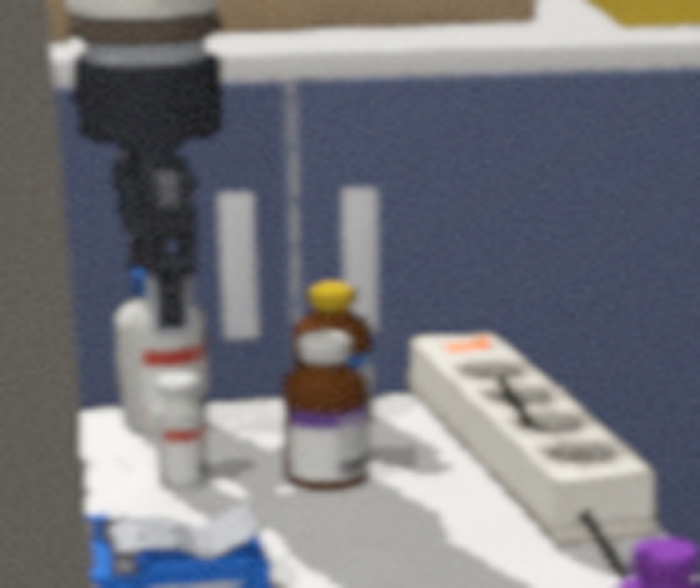

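```bash
python3 - <<'E'
from h import *
s=viewer.camera("side");t=readout.sense()["tool_pos"]
o=lambda x,y:(255+x/5,80+y/4.2)
for z in(.03,.052,.104): print(z,proj(s,[.531,-.413,z]))
print("obs body centre px",o(161.5,370),"edges",o(115,370),o(208,370),"at y=-.413:")
e=np.array(s["eye"])
for uv in(o(161.5,370),o(115,370),o(208,370),o(140,285)):
    d=ray(s,uv);P=e+d*((-.413-e[1])/d[1]);print(P.round(4))
for z in(.03,.04,.05): print("tip near",proj(s,t+np.array([.003,.045,z-t[2]])),"obs",o(173,326))
E
```

```text
0.03 [287.27045843 170.31075175]
0.052 [286.88568946 162.67513848]
0.104 [285.95089218 144.12439493]
obs body centre px (287.3, 168.09523809523807) edges (278.0, 168.09523809523807) (296.6, 168.09523809523807) at y=-.413:
[ 0.5306 -0.413   0.0364]
[ 0.5557 -0.413   0.0378]
[ 0.5054 -0.413   0.035 ]
[ 0.5393 -0.413   0.0941]
tip near [286.94854316 176.11798337] obs (289.6, 157.61904761904762)
tip near [286.76690571 172.55991193] obs (289.6, 157.61904761904762)
tip near [286.58387891 168.97462492] obs (289.6, 157.61904761904762)
```

Emit:
play_rows(linear=[[0,1,-5],[0,0,-5],[0,0,0]], angular=[[0,0,0],[0,0,0],[0,0,0]])

```text
time: 5.55
tool_pos: [0.5301, -0.4132, 0.042]
orientation: [0.999, 0.041, -0.001, -0.001]
wrist_force: [0.7, 0.1, -0.3]
gripper_width: 0.0846
```

Emit:
play_rows(linear=[[0,0,0],[0,0,0],[0,0,0],[0,0,0],[0,0,0],[0,0,0]], angular=[[0,0,0],[0,0,0],[0,0,0],[0,0,0],[0,0,0],[0,0,0]], hand=35)

```text
time: 6.3
tool_pos: [0.5309, -0.4141, 0.0437]
orientation: [0.999, 0.041, 0.0, 0.0]
wrist_force: [0.0, 0.0, 6.2]
gripper_width: 0.0459
```

Emit:
play_rows(linear=[[0,0,0],[0,0,0],[0,0,0],[0,0,-4],[0,0,-4],[0,0,0]], angular=[[0,0,0],[0,0,0],[0,0,0],[0,0,0],[0,0,0],[0,0,0]], hand=85)

```text
time: 7.05
tool_pos: [0.5301, -0.4134, 0.0342]
orientation: [0.999, 0.041, -0.0, -0.0]
wrist_force: [0.5, -1.0, 0.7]
gripper_width: 0.0847
```

Emit:
play_rows(linear=[[0,0,0],[0,0,0],[0,0,0],[0,0,0],[0,0,0],[0,0,0]], angular=[[0,0,0],[0,0,0],[0,0,0],[0,0,0],[0,0,0],[0,0,0]], hand=35)

```text
time: 7.8
tool_pos: [0.5308, -0.4139, 0.0356]
orientation: [0.999, 0.041, 0.0, 0.0]
wrist_force: [1.0, 0.4, 4.9]
gripper_width: 0.0463
```

Emit:
play_rows(linear=[[0,0,10],[0,0,20],[0,0,30],[0,0,15],[0,0,0]], angular=[[0,0,0],[0,0,0],[0,0,0],[0,0,0],[0,0,0]])

```text
time: 8.43
tool_pos: [0.5312, -0.4147, 0.112]
orientation: [0.999, 0.041, 0.001, 0.001]
wrist_force: [-0.3, -0.3, -2.2]
gripper_width: 0.0464
```

```bash
python3 - <<'E'
from h import *
s=viewer.camera("side")
cv2.imwrite("pics/s3.png",cv2.resize(s["img"][50:220,255:395],None,fx=3,fy=3,interpolation=2))
E
```

```text
(no output)
```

View pics/s3.png

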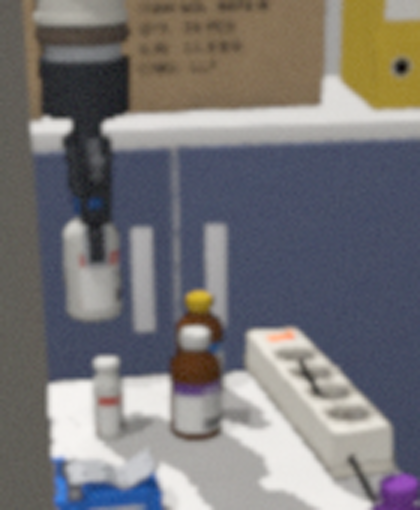

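Emit:
play_rows(linear=[[-18,29,10],[-18,29,10],[-18,29,10],[-18,29,0],[0,40,0],[0,40,0],[0,40,0],[0,40,0],[0,40,0],[0,40,0],[0,40,0]], angular=[[0,0,-1],[0,0,-1],[0,0,-1],[0,0,-1],[0,0,-1],[0,0,-1],[0,0,-1],[0,0,-1],[0,0,0],[0,0,0],[0,0,0]])

```text
time: 9.85
tool_pos: [0.4573, -0.0162, 0.1386]
orientation: [1.0, -0.029, -0.001, -0.0]
wrist_force: [0.6, -0.6, -0.2]
gripper_width: 0.046
```

Emit:
play_rows(linear=[[29,16,0],[29,16,0],[30,16,0],[30,14,0],[0,0,-10],[0,0,0],[0,0,0]], angular=[[0,0,0],[0,0,0],[0,0,0],[0,0,0],[0,0,0],[0,0,0],[0,0,0]])

```text
time: 10.72
tool_pos: [0.5753, 0.0439, 0.1293]
orientation: [1.0, -0.029, -0.001, -0.0]
wrist_force: [0.4, -0.4, -1.8]
gripper_width: 0.0463
```

```bash
python3 - <<'E'
from h import *
c=viewer.camera("top");s=readout.sense();print(s["joint_torque"].round(1),s["joint_pos"].round(2))
cv2.imwrite("pics/t4.png",c["img"])
E
```

```text
[  0.1 -41.6 -31.6   0.    0.   -0. ] [-0.13  0.25  1.68 -0.    1.22  1.5 ]
```

View pics/t4.png

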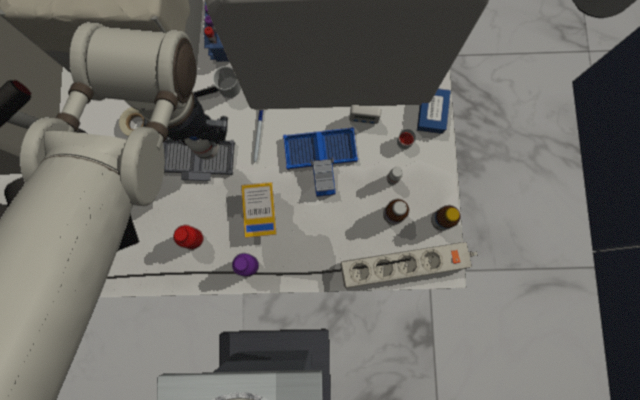

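Emit:
play_rows(linear=[[2,0,-20],[0,0,-25],[0,0,-20],[0,0,-12],[0,0,-6],[0,0,-4],[0,0,0],[0,0,0]], angular=[[0,0,0],[0,0,0],[0,0,0],[0,0,0],[0,0,0],[0,0,0],[0,0,0],[0,0,0]])

```text
time: 11.78
tool_pos: [0.5791, 0.0442, 0.0437]
orientation: [1.0, -0.029, 0.001, 0.0]
wrist_force: [-1.0, -0.5, -1.3]
gripper_width: 0.0463
```

Emit:
play_rows(linear=[[0,0,-2],[0,0,-1],[0,0,0]], angular=[[0,0,0],[0,0,0],[0,0,0]])

```text
time: 12.15
tool_pos: [0.5784, 0.0442, 0.0399]
orientation: [1.0, -0.029, -0.0, -0.0]
wrist_force: [-1.1, 0.0, -1.9]
gripper_width: 0.046
```

Emit:
play_rows(linear=[[0,0,0],[0,0,0],[0,0,0],[0,0,0]], angular=[[0,0,0],[0,0,0],[0,0,0],[0,0,0]], hand=66)

```text
time: 12.65
tool_pos: [0.5786, 0.0442, 0.0401]
orientation: [1.0, -0.029, 0.0, 0.0]
wrist_force: [0.6, 0.1, -0.3]
gripper_width: 0.0659
```

Emit:
play_rows(linear=[[0,0,15],[0,0,30],[0,0,30],[0,0,30],[0,0,0]], angular=[[0,0,0],[0,0,0],[0,0,0],[0,0,0],[0,0,0]])

```text
time: 13.28
tool_pos: [0.581, 0.0439, 0.1492]
orientation: [1.0, -0.028, 0.004, 0.0]
wrist_force: [0.5, 0.2, -0.7]
gripper_width: 0.0665
```

Emit:
play_rows(linear=[[-40,-21,0],[-40,-21,0],[-39,-22,0],[-2,-42,0],[-2,-42,0],[-2,-42,0],[-2,-42,0],[-2,-42,0],[-1,-42,0],[0,-42,0],[0,0,0]], angular=[[0,0,1],[0,0,1],[0,0,1],[0,0,1],[0,0,1],[0,0,1],[0,0,1],[0,0,1],[0,0,0],[0,0,0],[0,0,0]], hand=85)

```text
time: 14.65
tool_pos: [0.4478, -0.3159, 0.1444]
orientation: [0.999, 0.04, -0.0, -0.0]
wrist_force: [0.8, 0.0, -0.1]
gripper_width: 0.0852
```

```bash
python3 - <<'E'
from h import *
c=viewer.camera("top");s=viewer.camera("side")
for q in["control_white_center","control_yellow_center","dropper_bottle_center"]:
    for r in viewer.regions_of(q,s)[:3]:
        m=r["pixels"];cols=np.where(m.any(0))[0];rows=np.where(m.any(1))[0];print(q,np.round(r["xy"]),round(r["confidence"],2),cols[[0,-1]],rows[[0,-1]])
for n,P in[("white",[.45,-.314]),("yellow",[.433,-.41]),("dropper",[.525,-.316])]:
    print(n,[proj(s,P+[z]).round(1) for z in(0,.068,.09)])
a=c["img"][90:300,130:290];print(a.shape)
cv2.imwrite("pics/c5.png",np.hstack([cv2.resize(c["img"][100:240,150:290],(390,390),interpolation=2),cv2.resize(s["img"][100:230,240:370],(390,390),interpolation=2)]))
print(readout.sense()["tool_pos"])
E
```

```text
control_white_center [372. 248.] 0.81 [359 379] [240 256]
control_white_center [322. 179.] 0.8 [312 329] [159 196]
control_white_center [290. 209.] 0.69 [277 306] [201 212]
control_yellow_center [321. 153.] 0.46 [314 329] [148 168]
dropper_bottle_center [294. 182.] 0.8 [286 296] [168 195]
white [array([321. , 193.2]), array([320.6, 168.2]), array([320.5, 159.8])]
yellow [array([323.3, 179. ]), array([323. , 155.6]), array([322.9, 147.8])]
dropper [array([291.6, 194.6]), array([290.4, 169.5]), array([290. , 161.1])]
(210, 160, 3)
[ 0.44845167 -0.31247306  0.14463522]
```

View pics/c5.png

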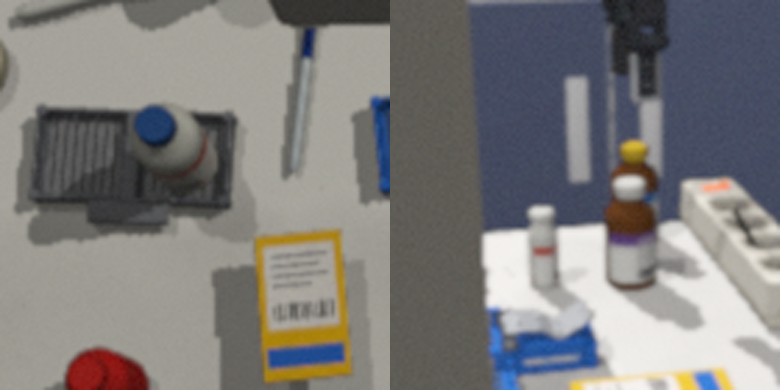

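c5 (left) shows the cleaner upright in the right-hand grey bay; c5 (right) shows the white and yellow ambers and the dropper still standing. Next is the white amber.

Emit:
play_rows(linear=[[1,-1,-25],[0,0,-30],[0,0,-30],[0,0,-20],[0,0,-9],[0,0,0]], angular=[[0,0,0],[0,0,0],[0,0,0],[0,0,0],[0,0,0],[0,0,0]])

```text
time: 15.65
tool_pos: [0.4494, -0.3141, 0.0308]
orientation: [0.999, 0.042, -0.0, -0.0]
wrist_force: [0.3, 0.0, -0.2]
gripper_width: 0.0851
```

Emit:
play_rows(linear=[[0,0,0],[0,0,0],[0,0,0],[0,0,0],[0,0,0]], angular=[[0,0,0],[0,0,0],[0,0,0],[0,0,0],[0,0,0]], hand=30)

```text
time: 16.27
tool_pos: [0.4501, -0.3151, 0.0322]
orientation: [0.999, 0.041, 0.001, 0.0]
wrist_force: [-1.2, 2.6, 5.1]
gripper_width: 0.042
```

Emit:
play_rows(linear=[[0,0,10],[0,0,25],[0,0,30],[0,0,25],[0,0,0]], angular=[[0,0,0],[0,0,0],[0,0,0],[0,0,0],[0,0,0]])

```text
time: 16.9
tool_pos: [0.4507, -0.3162, 0.1235]
orientation: [0.999, 0.041, 0.002, 0.002]
wrist_force: [-0.6, -0.2, -1.0]
gripper_width: 0.0418
```

Emit:
play_rows(linear=[[0,40,0],[0,40,0],[0,40,0],[0,40,0],[25,4,0],[25,4,0],[25,4,0],[0,0,0]], angular=[[0,0,0],[0,0,0],[0,0,0],[0,0,0],[0,0,0],[0,0,0],[0,0,0],[0,0,0]])

```text
time: 17.9
tool_pos: [0.5247, -0.1422, 0.1196]
orientation: [0.999, 0.042, -0.001, -0.0]
wrist_force: [-0.3, -0.2, -1.4]
gripper_width: 0.0421
```

Emit:
play_rows(linear=[[16,3,-8],[16,3,-8],[16,2,-8],[15,2,-6],[0,0,0],[0,0,0]], angular=[[0,0,0],[0,0,0],[0,0,0],[0,0,0],[0,0,0],[0,0,0]])

```text
time: 18.65
tool_pos: [0.5863, -0.1328, 0.0905]
orientation: [0.999, 0.041, -0.001, -0.0]
wrist_force: [0.1, 0.4, -1.6]
gripper_width: 0.0417
```

```bash
python3 - <<'E'
from h import *
c=viewer.camera("top");s=readout.sense();print(s["joint_torque"].round(1),s["joint_pos"].round(2),s["tool_pos"])
cv2.imwrite("pics/t6.png",cv2.resize(c["img"][0:300,150:500],None,fx=1.7,fy=1.7))
E
```

```text
[  0.1 -44.7 -30.7   0.    0.   -0. ] [-0.42  0.35  1.63 -0.    1.16  1.07] [ 0.5865798  -0.13286877  0.09086458]
```

View pics/t6.png

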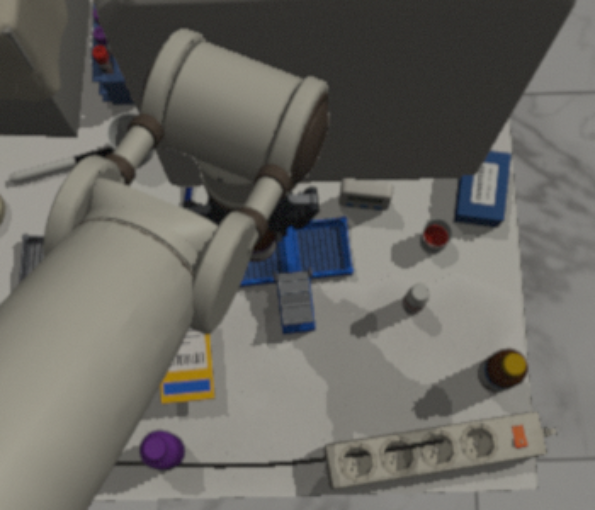

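Emit:
play_rows(linear=[[-3,0,-15],[0,0,-15],[0,0,-10],[0,0,-7],[0,0,-4],[0,0,0],[0,0,0]], angular=[[0,0,0],[0,0,0],[0,0,0],[0,0,0],[0,0,0],[0,0,0],[0,0,0]])

```text
time: 19.58
tool_pos: [0.5849, -0.1329, 0.0405]
orientation: [0.999, 0.041, 0.0, 0.0]
wrist_force: [-0.7, 0.5, -1.4]
gripper_width: 0.0414
```

Emit:
play_rows(linear=[[0,0,-2],[0,0,-2],[0,0,0]], angular=[[0,0,0],[0,0,0],[0,0,0]])

```text
time: 19.95
tool_pos: [0.5848, -0.1328, 0.0363]
orientation: [0.999, 0.041, 0.0, 0.0]
wrist_force: [0.3, 1.0, 0.5]
gripper_width: 0.0415
```

Emit:
play_rows(linear=[[0,0,-1],[0,0,0],[0,0,0],[0,0,0]], angular=[[0,0,0],[0,0,0],[0,0,0],[0,0,0]], hand=60)

```text
time: 20.45
tool_pos: [0.5845, -0.1328, 0.035]
orientation: [0.999, 0.041, 0.0, 0.0]
wrist_force: [-0.9, 0.1, -0.5]
gripper_width: 0.0597
```

Emit:
play_rows(linear=[[0,0,15],[0,0,30],[0,0,30],[-20,0,20],[-40,-10,0],[-40,-20,0],[-20,-30,0],[0,-40,0],[0,-40,0],[0,-40,0],[0,0,0]], angular=[[0,0,0],[0,0,0],[0,0,0],[0,0,0],[0,0,0],[0,0,0],[0,0,0],[0,0,0],[0,0,0],[0,0,0],[0,0,0]])

```text
time: 21.82
tool_pos: [0.4646, -0.3157, 0.1315]
orientation: [0.999, 0.04, 0.001, 0.001]
wrist_force: [-0.6, 0.8, 0.5]
gripper_width: 0.0601
```

Emit:
play_rows(linear=[[-10,-33,0],[-10,-33,0],[-9,-32,-10],[0,0,-25],[0,0,-30],[0,0,-25],[0,0,-10],[0,0,0]], angular=[[0,0,0],[0,0,0],[0,0,0],[0,0,0],[0,0,0],[0,0,0],[0,0,0],[0,0,0]], hand=85)

```text
time: 22.82
tool_pos: [0.4356, -0.4101, 0.0301]
orientation: [0.999, 0.042, -0.0, -0.0]
wrist_force: [-0.5, 0.2, -0.0]
gripper_width: 0.0851
```

Emit:
play_rows(linear=[[0,0,0],[0,0,0],[0,0,0],[0,0,0],[0,0,0]], angular=[[0,0,0],[0,0,0],[0,0,0],[0,0,0],[0,0,0]], hand=30)

```text
time: 23.45
tool_pos: [0.4361, -0.4114, 0.0314]
orientation: [0.999, 0.041, 0.001, 0.001]
wrist_force: [0.3, 1.9, 5.3]
gripper_width: 0.0409
```

Emit:
play_rows(linear=[[0,0,10],[0,0,25],[0,0,30],[0,0,25],[0,0,0]], angular=[[0,0,0],[0,0,0],[0,0,0],[0,0,0],[0,0,0]])

```text
time: 24.08
tool_pos: [0.4365, -0.4123, 0.1226]
orientation: [0.999, 0.041, 0.001, 0.002]
wrist_force: [0.3, 0.1, -0.0]
gripper_width: 0.0411
```

Emit:
play_rows(linear=[[0,40,0],[0,40,0],[0,40,0],[0,40,0],[25,7,0],[25,7,0],[25,7,0],[20,7,-4],[20,5,-8],[20,5,-8],[18,4,-6],[0,0,0]], angular=[[0,0,0],[0,0,0],[0,0,0],[0,0,0],[0,0,0],[0,0,0],[0,0,0],[0,0,0],[0,0,0],[0,0,0],[0,0,0],[0,0,0]])

```text
time: 25.58
tool_pos: [0.5879, -0.2078, 0.0917]
orientation: [0.999, 0.042, -0.001, -0.001]
wrist_force: [-0.1, 0.3, -0.4]
gripper_width: 0.0413
```

Emit:
play_rows(linear=[[0,0,-15],[0,0,-15],[0,0,-12],[0,0,-8],[0,0,-4],[0,0,0],[0,0,0]], angular=[[0,0,0],[0,0,0],[0,0,0],[0,0,0],[0,0,0],[0,0,0],[0,0,0]])

```text
time: 26.45
tool_pos: [0.5889, -0.209, 0.0406]
orientation: [0.999, 0.041, 0.0, 0.0]
wrist_force: [-0.3, -0.4, -0.8]
gripper_width: 0.0412
```

Emit:
play_rows(linear=[[0,0,-3],[0,0,-2],[0,0,0]], angular=[[0,0,0],[0,0,0],[0,0,0]])

```text
time: 26.82
tool_pos: [0.5888, -0.2089, 0.0355]
orientation: [0.999, 0.041, 0.0, 0.0]
wrist_force: [0.4, 1.3, 1.8]
gripper_width: 0.0409
```

Emit:
play_rows(linear=[[0,0,0],[0,0,0],[0,0,0],[0,0,0]], angular=[[0,0,0],[0,0,0],[0,0,0],[0,0,0]], hand=60)

```text
time: 27.32
tool_pos: [0.5885, -0.2088, 0.0349]
orientation: [0.999, 0.041, -0.0, -0.0]
wrist_force: [-0.2, 0.3, -0.6]
gripper_width: 0.0602
```

Emit:
play_rows(linear=[[0,0,15],[0,0,30],[0,0,30],[0,0,20],[-20,-30,0],[-20,-30,0],[-24,-47,0],[0,0,0]], angular=[[0,0,0],[0,0,0],[0,0,0],[0,0,0],[0,0,0],[0,0,0],[0,0,0],[0,0,0]])

```text
time: 28.32
tool_pos: [0.523, -0.3187, 0.1305]
orientation: [0.999, 0.039, -0.0, 0.001]
wrist_force: [0.5, 1.3, 1.0]
gripper_width: 0.0601
```

Emit:
play_rows(linear=[[0,0,-25],[0,0,-30],[0,0,-30],[0,0,-14],[0,0,-7],[0,0,0]], angular=[[0,0,0],[0,0,0],[0,0,0],[0,0,0],[0,0,0],[0,0,0]])

```text
time: 29.08
tool_pos: [0.5249, -0.3158, 0.0245]
orientation: [0.999, 0.041, 0.0, 0.0]
wrist_force: [0.1, -0.6, -0.8]
gripper_width: 0.0601
```

Emit:
play_rows(linear=[[0,0,0],[0,0,0],[0,0,0],[0,0,0],[0,0,0]], angular=[[0,0,0],[0,0,0],[0,0,0],[0,0,0],[0,0,0]], hand=15)

```text
time: 29.7
tool_pos: [0.5252, -0.3163, 0.0253]
orientation: [0.999, 0.041, 0.001, 0.001]
wrist_force: [-1.4, 0.5, 5.3]
gripper_width: 0.0231
```

Emit:
play_rows(linear=[[0,0,10],[0,0,25],[0,0,30],[0,0,25],[0,0,0]], angular=[[0,0,0],[0,0,0],[0,0,0],[0,0,0],[0,0,0]])

```text
time: 30.32
tool_pos: [0.5258, -0.317, 0.1167]
orientation: [0.999, 0.041, 0.002, 0.002]
wrist_force: [0.6, 0.3, -0.2]
gripper_width: 0.0227
```

```bash
python3 - <<'E'
from h import *
c=viewer.camera("top");s=viewer.camera("side")
cv2.imwrite("pics/c7.png",np.hstack([cv2.resize(c["img"][90:240,150:390],None,fx=2,fy=2,interpolation=2),cv2.resize(s["img"][100:250,240:390],None,fx=2,fy=2,interpolation=2)]))
E
```

```text
(no output)
```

View pics/c7.png

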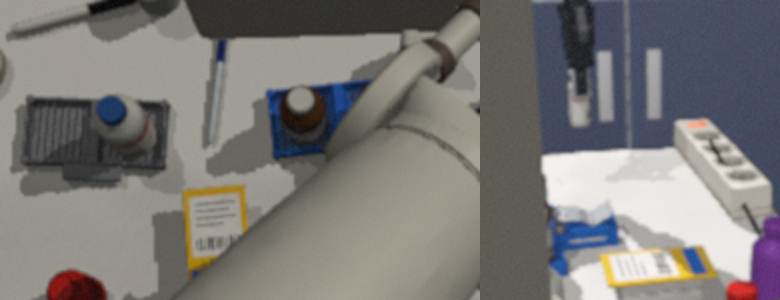

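White amber is upright in the left blue bay, and the dropper is held upright. Next I place it in the left grey bay.

Emit:
play_rows(linear=[[-25,45,5],[-25,45,5],[0,43,0],[0,43,0],[0,43,0],[0,43,0],[0,43,0],[0,43,0],[0,43,0],[0,45,0],[0,0,0]], angular=[[0,0,-1],[0,0,-1],[0,0,-1],[0,0,-1],[0,0,-1],[0,0,-1],[0,0,-1],[0,0,-1],[0,0,0],[0,0,0],[0,0,0]])

```text
time: 31.8
tool_pos: [0.4728, 0.1225, 0.1222]
orientation: [1.0, -0.026, -0.002, -0.0]
wrist_force: [-0.0, -0.8, -0.6]
gripper_width: 0.0232
```

Emit:
play_rows(linear=[[26,0,0],[26,0,0],[26,0,0],[26,0,-10],[0,0,-20],[0,0,-20],[0,0,0]], angular=[[0,0,0],[0,0,0],[0,0,0],[0,0,0],[0,0,0],[0,0,0],[0,0,0]])

```text
time: 32.67
tool_pos: [0.5751, 0.12, 0.0706]
orientation: [1.0, -0.029, -0.003, 0.0]
wrist_force: [0.3, 1.3, -0.7]
gripper_width: 0.0228
```

Emit:
play_rows(linear=[[4,0,-15],[0,0,-12],[0,0,-9],[0,0,-5],[0,0,0],[0,0,0]], angular=[[0,0,0],[0,0,0],[0,0,0],[0,0,0],[0,0,0],[0,0,0]])

```text
time: 33.42
tool_pos: [0.5829, 0.1203, 0.0334]
orientation: [1.0, -0.029, 0.0, -0.0]
wrist_force: [0.4, 0.0, -0.1]
gripper_width: 0.0227
```

Emit:
play_rows(linear=[[0,0,-2],[0,0,-1],[0,0,0]], angular=[[0,0,0],[0,0,0],[0,0,0]])

```text
time: 33.8
tool_pos: [0.5824, 0.1202, 0.0299]
orientation: [1.0, -0.029, -0.0, -0.0]
wrist_force: [-0.4, -0.1, -0.3]
gripper_width: 0.0232
```

Emit:
play_rows(linear=[[0,0,-1],[0,0,0],[0,0,0]], angular=[[0,0,0],[0,0,0],[0,0,0]])

```text
time: 34.17
tool_pos: [0.5828, 0.1203, 0.0293]
orientation: [1.0, -0.029, 0.0, -0.0]
wrist_force: [-0.5, -0.0, 2.7]
gripper_width: 0.0226
```

Emit:
play_rows(linear=[[0,0,0],[0,0,0],[0,0,0],[0,0,0]], angular=[[0,0,0],[0,0,0],[0,0,0],[0,0,0]], hand=42)

```text
time: 34.67
tool_pos: [0.5824, 0.1202, 0.0289]
orientation: [1.0, -0.029, -0.0, 0.0]
wrist_force: [-0.2, -0.2, -0.1]
gripper_width: 0.0421
```

Emit:
play_rows(linear=[[0,0,15],[0,0,30],[0,0,30],[-20,0,20],[-40,0,0],[-40,0,0],[-18,-40,0],[0,-42,0],[0,-42,0],[0,-42,0],[0,0,0]], angular=[[0,0,0],[0,0,0],[0,0,0],[0,0,1],[0,0,1],[0,0,1],[0,0,1],[0,0,1],[0,0,1],[0,0,1],[0,0,0]])

```text
time: 36.05
tool_pos: [0.4651, -0.0481, 0.1254]
orientation: [1.0, 0.031, 0.001, 0.001]
wrist_force: [0.5, 0.8, -0.4]
gripper_width: 0.042
```

```bash
python3 - <<'E'
from h import *
s=viewer.camera("side");c=viewer.camera("top")
for n,k in(("side",s),("top",c)):
  for r in viewer.regions_of("card_center",k)[:1]:
    m=r["pixels"].astype(np.uint8);cnt=max(cv2.findContours(m,0,2)[0],key=cv2.contourArea)
    P=np.array([at_z(k,p,.037)[:2]*1000 for p in cnt[:,0]],np.float32)
    print(n,r["confidence"],[np.round(v,1) for v in cv2.minAreaRect(P)])
cv2.imwrite("pics/c8.png",np.hstack([cv2.resize(c["img"][90:280,150:390],None,fx=2,fy=2,interpolation=2),cv2.resize(s["img"][150:300,255:395],None,fx=2,fy=2.533,interpolation=2)]))
print(readout.sense()["tool_pos"],readout.sense()["orientation"])
E
```

```text
side 0.84 [array([464.3, -42.1]), array([105.4,  68.8]), np.float64(3.5)]
top 0.78 [array([446.4, -46. ]), array([71. , 63.2]), np.float64(5.1)]
[ 0.46456094 -0.04484701  0.12431961] [ 9.99455453e-01  3.29962363e-02  1.77273522e-04 -1.20985981e-04]
```

View pics/c8.png

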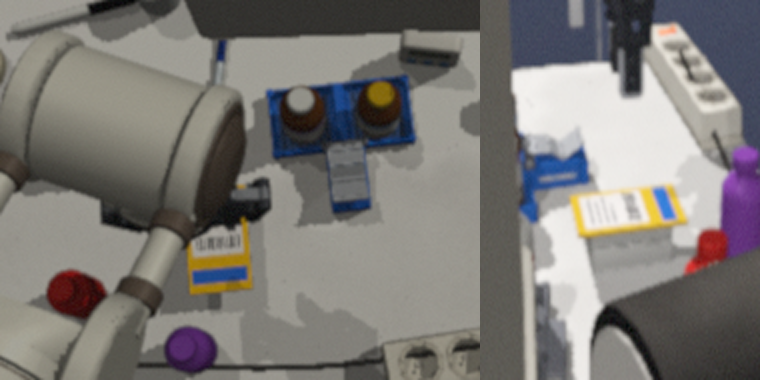

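Emit:
play_rows(linear=[[0,0,-5],[0,0,-25],[0,0,-30],[0,0,-25],[0,0,-15],[0,0,0]], angular=[[0,0,0.5],[0,0,0],[0,0,0],[0,0,0],[0,0,0],[0,0,0]], hand=85)

```text
time: 37.0
tool_pos: [0.4636, -0.045, 0.023]
orientation: [0.999, 0.037, -0.001, -0.001]
wrist_force: [-0.2, -0.3, 0.4]
gripper_width: 0.0851
```

Emit:
play_rows(linear=[[0,0,0],[0,0,0],[0,0,0],[0,0,0]], angular=[[0,0,0],[0,0,0],[0,0,0],[0,0,0]], hand=50)

```text
time: 37.5
tool_pos: [0.4647, -0.0459, 0.0243]
orientation: [0.999, 0.037, 0.0, 0.0]
wrist_force: [-0.1, 0.4, -0.2]
gripper_width: 0.05
```

Emit:
play_rows(linear=[[0,0,5],[0,0,15],[0,0,20],[0,0,0],[0,0,0]], angular=[[0,0,0],[0,0,0],[0,0,0],[0,0,0],[0,0,0]])

```text
time: 38.12
tool_pos: [0.4644, -0.0457, 0.0639]
orientation: [0.999, 0.037, 0.0, -0.0]
wrist_force: [-0.1, 0.2, -0.5]
gripper_width: 0.05
```

```bash
python3 - <<'E'
from h import *
s=viewer.camera("side");c=viewer.camera("top")
print(readout.sense()["tool_pos"],readout.sense()["gripper_width"])
cv2.imwrite("pics/c9.png",np.hstack([cv2.resize(c["img"][150:300,230:350],None,fx=2.5,fy=2.5,interpolation=2),cv2.resize(s["img"][150:300,255:395],None,fx=3.3,fy=2.5,interpolation=2)]))
E
```

```text
[ 0.46388572 -0.04553794  0.06332653] 0.050145402758563454
```

View pics/c9.png

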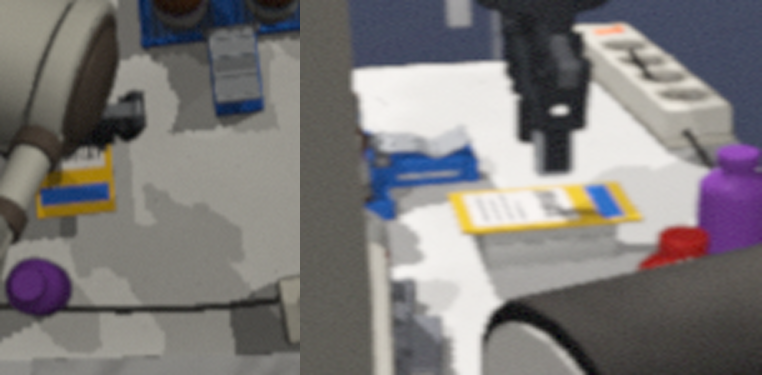

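```bash
python3 - <<'E'
from h import *
s=viewer.camera("side")
for y in(-.02,-.012):
  for z in(.05,.06,.07,.08,.09): print(y,z,proj(s,[.464,y,z]).round(1))
print(proj(s,[.464,-.0455,.038]))
print(bot.tip_reach,[a for a in dir(bot) if a[0]!="_"],[a for a in dir(readout) if a[0]!="_"])
E
```

```text
-0.02 0.05 [330.5 232.2]
-0.02 0.06 [330.5 227.5]
-0.02 0.07 [330.5 222.7]
-0.02 0.08 [330.4 217.8]
-0.02 0.09 [330.4 213. ]
-0.012 0.05 [331.1 234.3]
-0.012 0.06 [331.1 229.5]
-0.012 0.07 [331.  224.7]
-0.012 0.08 [331.  219.8]
-0.012 0.09 [331.  214.9]
[328.80756305 231.22387043]
0.011 ['IKError', 'close_job', 'tip_reach'] ['sense']
```

The fingers closed above the card. The side view puts the tips about 16 mm behind the TCP at 50 mm opening, and farther back when open. I'll go lower.

Emit:
play_rows(linear=[[0,0,0],[0,0,0],[0,0,0],[0,0,-25],[0,0,-20],[0,0,-10],[0,0,-5],[0,0,0]], angular=[[0,0,0],[0,0,0],[0,0,0],[0,0,0],[0,0,0],[0,0,0],[0,0,0],[0,0,0]], hand=85)

```text
time: 39.28
tool_pos: [0.4647, -0.0458, 0.0042]
orientation: [0.999, 0.037, 0.0, 0.0]
wrist_force: [0.5, 0.5, -0.7]
gripper_width: 0.0854
```

Emit:
play_rows(linear=[[0,0,0],[0,0,0],[0,0,0],[0,0,0]], angular=[[0,0,0],[0,0,0],[0,0,0],[0,0,0]], hand=50)

```text
time: 39.78
tool_pos: [0.4654, -0.0461, 0.0052]
orientation: [0.999, 0.037, 0.001, 0.0]
wrist_force: [-2.8, -0.7, 6.0]
gripper_width: 0.06
```

Emit:
play_rows(linear=[[0,0,8],[0,0,12],[0,0,15],[-9,-34,0],[-9,-35,0],[-9,-35,0],[-9,-34,0],[0,0,-5],[0,0,0],[0,0,0]], angular=[[0,0,0],[0,0,0],[0,0,0],[0,0,0.5],[0,0,0],[0,0,0],[0,0,0],[0,0,0],[0,0,0],[0,0,0]])

```text
time: 41.02
tool_pos: [0.4286, -0.1828, 0.0341]
orientation: [0.999, 0.042, -0.0, -0.0]
wrist_force: [-0.0, -0.3, -1.0]
gripper_width: 0.0599
```

```bash
python3 - <<'E'
from h import *
s=viewer.camera("side");c=viewer.camera("top");t=readout.sense()["tool_pos"];print(t,readout.sense()["gripper_width"])
cz=t[2]+.031
for n,k in(("side",s),("top",c)):
  for r in viewer.regions_of("card_center",k)[:1]:
    m=r["pixels"].astype(np.uint8);cnt=max(cv2.findContours(m,0,2)[0],key=cv2.contourArea)
    P=np.array([at_z(k,p,cz)[:2]*1000 for p in cnt[:,0]],np.float32)
    print(n,r["confidence"],[np.round(v,1) for v in cv2.minAreaRect(P)])
x=np.array([.9966,.082,0]);y=np.array([-.082,.9966,0]);C=np.array([t[0],t[1],cz])
print("pred side corners",[proj(s,C+a*x*.0525+b*y*.031).round(0).tolist() for a,b in((1,1),(1,-1),(-1,-1),(-1,1))])
T=np.array([.591,-.1705,0]);print("tongue end side",[proj(s,T-.09*x+b*y*.02+[0,0,.026]).round(0).tolist() for b in(1,-1)],"stop",proj(s,T-.044*x+[0,0,.026]).round(0))
im=s["img"][160:270,255:395];cv2.imwrite("pics/c10.png",np.hstack([cv2.resize(im,None,fx=4,fy=4,interpolation=2),cv2.resize(c["img"][130:240,290:350],None,fx=4,fy=4,interpolation=2)]))
E
```

```text
[ 0.42866514 -0.18299761  0.03407665] 0.059934667167642626
side 0.84 [array([ 454.7, -184.6]), array([66.8, 44.6]), np.float64(81.9)]
top 0.82 [array([ 393.5, -173.7]), array([36.3, 36.6]), np.float64(4.9)]
pred side corners [[316.0, 197.0], [311.0, 186.0], [356.0, 182.0], [364.0, 193.0]]
tongue end side [[306.0, 212.0], [303.0, 205.0]] stop [284. 210.]
```

View pics/c10.png

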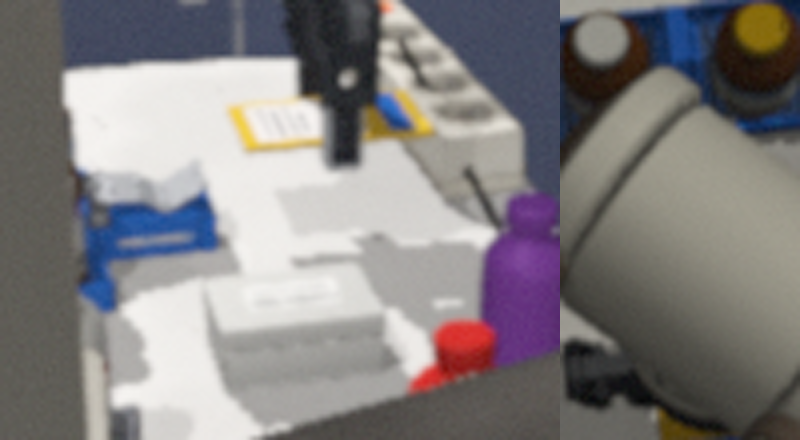

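Emit:
play_rows(linear=[[0,0,-12],[0,0,-12],[0,0,-8],[0,0,-3],[0,0,0],[0,0,0]], angular=[[0,0,0],[0,0,0],[0,0,0],[0,0,0],[0,0,0],[0,0,0]])

```text
time: 41.98
tool_pos: [0.4288, -0.184, -0.0007]
orientation: [0.999, 0.041, 0.0, 0.0]
wrist_force: [0.6, -0.7, 0.5]
gripper_width: 0.0599
```

Emit:
play_rows(linear=[[8,0.6,0],[8,0.6,0],[8,0.6,0],[8,0.6,0],[0,0,0]], angular=[[0,0,0],[0,0,0],[0,0,0],[0,0,0],[0,0,0]])

```text
time: 42.6
tool_pos: [0.461, -0.1813, -0.0011]
orientation: [0.999, 0.042, 0.0, 0.0]
wrist_force: [-0.1, 0.2, -1.7]
gripper_width: 0.0599
```

Emit:
play_rows(linear=[[5,0.4,0],[5,0.4,0],[5,0.4,0],[5,0.4,0],[0,0,0]], angular=[[0,0,0],[0,0,0],[0,0,0],[0,0,0],[0,0,0]])

```text
time: 43.22
tool_pos: [0.4814, -0.1799, -0.0008]
orientation: [0.999, 0.041, 0.001, 0.0]
wrist_force: [1.8, -0.1, -1.6]
gripper_width: 0.0601
```

Emit:
play_rows(linear=[[4,0.3,0],[4,0.3,0],[3,0.3,0],[0,0,0],[0,0,0]], angular=[[0,0,0],[0,0,0],[0,0,0],[0,0,0],[0,0,0]])

```text
time: 43.85
tool_pos: [0.4919, -0.1789, -0.0008]
orientation: [0.999, 0.041, 0.0, 0.0]
wrist_force: [0.3, 0.1, -2.3]
gripper_width: 0.0598
```

Emit:
play_rows(linear=[[1,0.1,-1],[1,0.1,-1],[1,0.1,0],[1,0.1,0],[0,0,0],[0,0,0]], angular=[[0,0,0],[0,0,0],[0,0,0],[0,0,0],[0,0,0],[0,0,0]])

```text
time: 44.6
tool_pos: [0.4957, -0.1786, -0.0029]
orientation: [0.999, 0.041, 0.0, 0.0]
wrist_force: [-2.0, -0.7, 1.4]
gripper_width: 0.06
```

Emit:
play_rows(linear=[[1,0.1,0],[1,0.1,0],[1,0.1,0],[0,0,0],[0,0,0]], angular=[[0,0,0],[0,0,0],[0,0,0],[0,0,0],[0,0,0]])

```text
time: 45.22
tool_pos: [0.4973, -0.1783, -0.003]
orientation: [0.999, 0.042, -0.002, -0.0]
wrist_force: [-9.3, -0.6, 7.5]
gripper_width: 0.0601
```

Emit:
play_rows(linear=[[0,0,0],[0,0,0],[0,0,0],[0,0,0],[0,0,0]], angular=[[0,0,0],[0,0,0],[0,0,0],[0,0,0],[0,0,0]], hand=82)

```text
time: 45.85
tool_pos: [0.4986, -0.1781, -0.003]
orientation: [0.999, 0.041, 0.0, 0.0]
wrist_force: [-0.9, 0.3, 0.9]
gripper_width: 0.0822
```

Emit:
play_rows(linear=[[-2,0,10],[0,0,20],[0,0,30],[0,0,40],[-30,-40,30],[-40,-50,0],[-40,-50,0],[-40,-50,0],[0,-50,0],[0,0,0],[0,0,0]], angular=[[0,0,0],[0,0,0],[0,0,0],[0,0,0],[0,0,0],[0,0,0],[0,0,0],[0,0,0],[0,0,0],[0,0,0],[0,0,0]])

```text
time: 47.22
tool_pos: [0.3494, -0.414, 0.1272]
orientation: [0.999, 0.041, 0.0, -0.0]
wrist_force: [0.6, 0.4, 0.5]
gripper_width: 0.0819
```

```bash
python3 - <<'E'
from h import *
c=viewer.camera("top");s=viewer.camera("side")
for q in["control_white_center","control_yellow_center","cleaner_center","dropper_bottle_center","card_center"]:
    print(q,[(np.round(r["xy"]).tolist(),round(r["confidence"],2)) for r in viewer.regions_of(q,c)[:4]])
x=np.array([.9966,.082,0]);y=np.array([-.082,.9966,0]);T=np.array([.591,-.1705,0]);C=T-.0965*x+[0,0,.03]
im=c["img"].copy()
print("home card corners",[proj(c,C+a*x*.0525+b*y*.031).round(1).tolist() for a,b in((1,1),(1,-1),(-1,-1),(-1,1))])
a=cv2.resize(im[90:290,140:400],None,fx=3,fy=3,interpolation=2)
b=cv2.resize(s["img"][160:240,255:395],(560,320),interpolation=2)
cv2.imwrite("pics/c11.png",cv2.resize(a,(780,600)));cv2.imwrite("pics/c12.png",b)
E
```

```text
control_white_center [([300.0, 149.0], 0.66), ([243.0, 262.0], 0.57), ([321.0, 155.0], 0.23)]
control_yellow_center [([340.0, 144.0], 0.57)]
cleaner_center [([214.0, 155.0], 0.96)]
dropper_bottle_center [([176.0, 153.0], 0.81)]
card_center [([325.0, 199.0], 0.98), ([318.0, 156.0], 0.17)]
home card corners [[307.4, 169.0], [338.1, 165.6], [344.2, 217.3], [312.9, 220.6]]
```

View pics/c11.png

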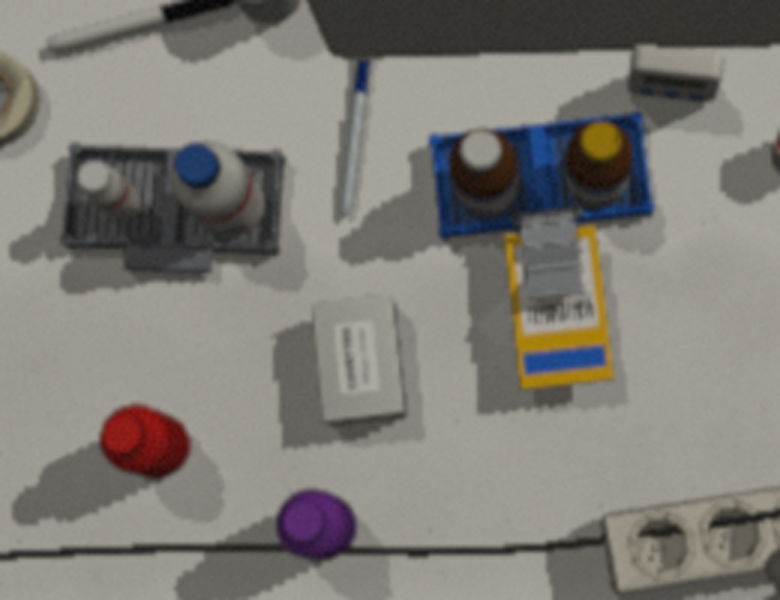

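c11 shows all four bottles upright in their bays. The card lies under the clip, with rear corners at (314,219) and (344,216) against (313,221) and (344,217) predicted for home. The arm is clear, so I'm handing in.

```bash
python3 -c "
from h import *
print(bot.close_job())"
```

```text
the job is handed in; nothing more can be done
None
```

The job is handed in. My last checks show everything in place, though the hand-in gives no verdict.

- **Bottles:** The cleaner is in the right-hand grey bay and the dropper in the left. The white-capped amber is in the left blue bay and the yellow-capped one in the right. The final top view shows all four upright, one to a bay, with the arm about 47 s in and clear of everything.
- **Card:** I pushed it in until the wrist force reached 9 N, about 2 mm past where I expected the stop. Its rear corners match the predicted home position to about 1.5 pixels (about 3 mm), and the clip lies on top of it. I did not measure the clip's angle directly.
- **What went wrong:** The first cleaner grips were too high, and the first card grasp closed above it. The fingertips sit about 16–28 mm behind the TCP when open, not 11 mm ahead as stated. Both were mended by going lower, and nothing was disturbed.
- **Not settled:** I could not tell how high the dark block over the back of the bench hangs. The arm touched nothing there.

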